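# Push the drip tray home past the drying rack's spring catch

## Task

The grey drip tray lies pulled out in the channel of the white drying rack. With the fingertips, press down the sprung steel strip in the channel floor behind the tray and keep it held right down while you push the tray along the channel, over the strip's two upright tabs, until the whole tray is past them and home at the rack; then take the hand away so that the catch springs up behind the tray. Only press and push: do not lift the tray, and leave the bowls, cup, chopsticks, colander, spoon and bottle where they are.

Things in the scene. Friction and masses are not known exactly. Their poses are not given: they have to be found in the camera images.
- rack: White plastic drying rack, fixed. Origin: at worktop height, on the centre line of the tray channel, level with the two catch tabs. z up, x across the channel, +y along it towards the bowl deck: the way to push the tray. The channel starts at y = -230 mm. The tray rides on runners (tops z = 26 mm) either side of a 94 mm wide slot; guide walls 42 mm high stand at x = -65.5 and +65.5 mm.
- stop (a point): Middle of the end stop's face at worktop height, at rack y = +114 mm; the stop is 46 mm high and 12 mm thick. Behind it is the bowl deck: rack y = 126 to 326 mm, x = -135 to +135 mm, top at z = 90 mm, with two bowls on it that reach z = 142 mm.
- drip_tray: Grey plastic open tray, loose, 126 mm across the channel (x), 100 mm along it (y), 26 mm high, walls 4 mm, about 0.2 kg. Origin at the centre of its underside, axes parallel to the rack's, underside 26 mm above the worktop. It starts with its centre at rack y about -95 to -60 mm. Home is centre at rack y = 54 to 64 mm: rear edge past the tabs, front edge near or at the stop.
- catch (a joint): How far the sprung steel strip with its two tabs is pressed straight down, in m: 0 = up, 0.012 = fully down. It springs back by itself. It takes about 2 N to start and 6 N to hold fully down. Only when it is pressed more than 0.008 do the tabs clear the tray's underside.
- strip (a point): Point on top of the steel strip, on the centre line at rack y = -170 mm; moves down with it. The strip is a flat plate 90 mm wide (x) in the slot, from rack y = -220 to +35 mm, passing under the tray; top at z = 22 mm when up, 10 mm fully pressed. It goes down level wherever it is pressed, and a fingertip can slide along it while pressing.
- tabs (a point): Point midway between the two upright steel tabs on the strip that block the tray, at the height of their tops (z = 34 mm when up), at rack y = 0. Each is 14 mm wide (x), 8 mm thick (y), 12 mm higher than the strip, at x = -38 and +38 mm; a fingertip can pass through the 62 mm gap between them.
- bowl_a: White stoneware bowl, 112 mm across, 52 mm high, loose on the deck; leave alone. Origin under its centre.
- bowl_b: Brown stoneware bowl, 112 mm across, 52 mm high, loose on the deck; leave alone. Origin under its centre.
- cup: Small stainless steel cup, 64 mm across, 58 mm high, loose on the worktop beside the channel on the robot's side; leave alone. Origin under its centre.
- chopsticks: Blue ceramic cylinder, 76 mm across, 120 mm high, with bamboo chopsticks standing up to 230 mm, on the far side of the rack; leave alone. Origin under its centre.
- colander: Red plastic colander, 170 mm across, 75 mm high, on the far side of the channel; leave alone. Origin under its centre.
- spoon: Spoon, 170 mm long, lying on the worktop on the robot's side of the channel; leave alone. Origin under its middle.
- soap: Green bottle of washing-up liquid, 60 mm across, 170 mm high, on the far side of the rack; leave alone. Origin under its centre.

How it is judged:
By the outcome, as a careful person would: the job done as asked, in the order asked, and still so for the second after the job is handed in, with the robot touching nothing.
It also fails if it takes over 42 s, if anything falls off the work surface, if the arm or the gripper's body presses on something with over 40 N, if the wrist force passes 120 N, or if a joint passes its speed limit or range.

## Robot

A 6-joint arm with a two-finger parallel gripper is mounted at the origin on the work surface. World frame = base frame: x ahead of the robot, y to its left, z up, the work surface at z = 0. Lengths are in mm, angles in rad, forces in N, time in s.
With the tool pointing down it reaches from about 350 to 875 mm from the base axis. Payload 4.2 kg.
Tool frame: the origin (TCP) lies at the very end of the fingers, on their centre line; the grasp point (between the pads) lies 19 mm behind it (arm.grip_point_offset is the distance from the TCP to the grasp point, in mm); z points along the fingers, y is the direction in which the jaws open and shut (so a half turn about z gives the same grasp; the last joint's range is limited). The gripper opens to 85 mm and grips with 20 to 120 N. Pads are 22 mm wide; open, the fingers measure 114 mm over their backs; the gripper's body (76 mm by 85 mm) begins 54 mm behind the grasp point. The pads swing forward as they close: fully open they stand 13 mm farther back than shut.
Start: joints at [1.565, 0.385, 0.008, 0, -1.194, -0.259], TCP at [163.541, 603.203, 231.312] pointing down, gripper open.
Joint ranges: [-3.14, 3.14], [-1.21, 2.06], [-1.07, 1.41], [-3.16, 2.05], [-2.99, -0.16], [-3.1, 3.1]. Speed limits (rad/s): [2.79, 2.79, 3.14, 3.14, 3.14, 3.14].

## Interface

Orientations are given as a unit quaternion [x, y, z, w].
In Python, from bench import arm gives the robot as it stands.
- The arm moves only by the tool drive_tool, never from a script. Its argument "steps" is a list of rows, each a list of 5 numbers: the shift along the tool's x, y, z in m, then the turn about the tool's z in degrees, then the finger opening in m, from 0 to 0.0854. A call has 1 to 20 rows; each row shifts and turns the commanded pose from where the row before left it, along the tool's axes as they then stand; what a row does not reach is not made up. A row lasts 1/10 s, in which the tool goes at most 50 mm and 8.59 degrees, less where a joint would pass 70% of its speed; a pose out of reach is approached as far as the arm can. A call is refused whole if a number of a shift passes 0.05 or a number of a turn 8.59, either way. A call with a gripper value outside its range is refused whole. The fingers move at their own pace and stop on an object; the grip force is fixed at half the most. Time passes only in rows, so rows that do not move let the fingers close. It gives the time, the measured TCP pose, the force and the opening at its end, in the units of the state.
- arm.read_state(): the state, without advancing time (a new reading comes with each control period).
- arm.get_image(name): name is "scene" or "top"; returns (picture, depth): 420x560x3 uint8, blue, green, red; 420x560 float32, mm along the optical axis (not along the pixel's ray), 0 where there is no reading.
- arm.camera_params(name): a dict with "K" (3x3 intrinsics, pixels), "world_to_cam" (4x4, takes a point from world to camera coordinates). Camera axes: x right, y up, looking along -z (the intrinsics and any distortion apply to the point x, -y, -z); pixel columns grow to the right and rows downward; lengths in mm; the calibration is good to about 2 mm. A picture is of the moment at which its call begins. camera_params takes no time and is no camera call.
- arm.job_done(): hands the job in, once; it reports no verdict.
The state is a dict: "clock": time; "joints": joint angles; "joint_vel": joint speeds; "joint_efforts": joint torques, N m; "position": TCP position; "ee_rot": TCP orientation; "contact_force": force on the tool from outside, world axes, zero at the start; "wrist_torque": the same for the moment, N m; "gripper_width": finger opening in mm.
Only numpy, scipy, OpenCV 4.12 (cv2) and the standard library are available. Lean on these libraries where they do the work, as an engineer would, in place of code of your own. Each camera call takes 0.05 s, during which the arm holds its last target.

## Working session

There is one attempt and no reset: what is moved stays moved. The work goes in short steps, Python scripts to look and compute and a tool call to move; the robot and the scene stay as the last step left them, time stands still between calls to the robot, and variables do not carry over. Pictures are saved under pics/ and viewed, and the job is handed in when it is done.

Besides the shell and the picture viewer there is one more tool, called after "Request:" as a command line: name --pt "numbers of a row" for each row, then --argument value for the rest. drive_tool: Moves the arm, as the interface text tells. Its arguments: {"type":"object","properties":{"steps":{"type":"array"}},"required":["steps"]}

```bash
mkdir -p pics; ls; python3 - <<'E'
from bench import arm
import cv2,numpy as np
for n in("scene","top"):
    im,d=arm.get_image(n); cv2.imwrite(f"pics/{n}0.png",im); np.savez(f"{n}0.npz",im=im,d=d)
    p=arm.camera_params(n); print(n,np.round(p["K"],1).tolist(),np.round(p["world_to_cam"],3).tolist(),p.keys())
print(arm.read_state())
E
```

```text
pics
scene [[490.1, 0.0, 282.6], [0.0, 490.1, 211.1], [0.0, 0.0, 1.0]] [[-0.342, 0.94, 0.002, 145.223], [-0.636, -0.233, 0.736, 288.832], [0.692, 0.251, 0.677, -1571.039], [0.0, 0.0, 0.0, 1.0]] dict_keys(['K', 'world_to_cam'])
top [[457.5, 0.0, 279.6], [0.0, 457.5, 209.7], [0.0, 0.0, 1.0]] [[-0.013, -0.999, -0.037, 87.184], [0.985, -0.019, 0.171, -587.133], [-0.171, -0.034, 0.985, -853.999], [0.0, 0.0, 0.0, 1.0]] dict_keys(['K', 'world_to_cam'])
{'clock': 0.1, 'joints': array([ 1.56457851e+00,  3.85465712e-01,  6.77676980e-03, -3.96053850e-04,
       -1.19402190e+00, -2.58606529e-01]), 'joint_vel': array([ 0.00075065, -0.00275595,  0.00393343, -0.00019811,  0.00156006,
       -0.0002222 ]), 'joint_efforts': array([-6.05985351e-04, -3.93322492e+01,  1.88932300e+01,  4.19804558e+00,
       -2.56906969e-03,  4.13213613e-06]), 'position': array([163.44105899, 602.71475277, 230.35077148]), 'ee_rot': array([ 9.91236193e-01, -1.32097915e-01, -6.21229383e-05,  9.72811947e-04]), 'contact_force': array([0.4452292 , 0.29785113, 0.11473214]), 'wrist_torque': array([-0.02970192,  0.01082504,  0.07104031]), 'gripper_width': 85.0026933215303}
```

View pics/scene0.png

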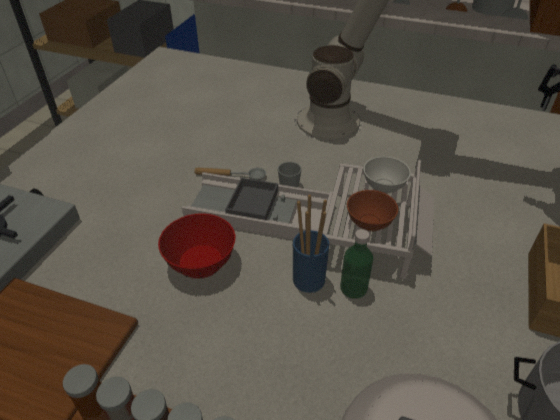

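View pics/top0.png

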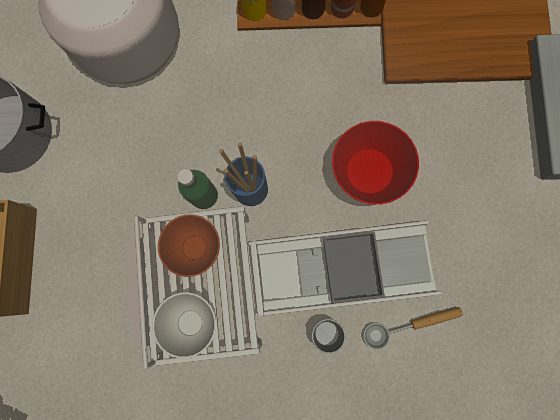

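```bash
cat > h.py <<'E'
import numpy as np,cv2
from bench import arm
def ray(n,u,v,z):
    p=arm.camera_params(n);K=np.array(p["K"]);T=np.array(p["world_to_cam"])
    d=np.linalg.inv(K)@[u,v,1]; d=np.array([d[0],-d[1],-d[2]])
    R=T[:3,:3];c=-R.T@T[:3,3]; w=R.T@d
    return c+w*(z-c[2])/w[2]
def proj(n,P):
    p=arm.camera_params(n);K=np.array(p["K"]);T=np.array(p["world_to_cam"])
    q=T[:3,:3]@P+T[:3,3]; q=K@[q[0],-q[1],-q[2]]; return q[:2]/q[2]
E
python3 - <<'E'
import numpy as np,cv2
im=np.load("top0.npz")["im"][210:325,235:450]
cv2.imwrite("pics/top0z.png",cv2.resize(im,None,fx=3.7,fy=3.7,interpolation=cv2.INTER_CUBIC))
E
```

```text
(no output)
```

View pics/top0z.png

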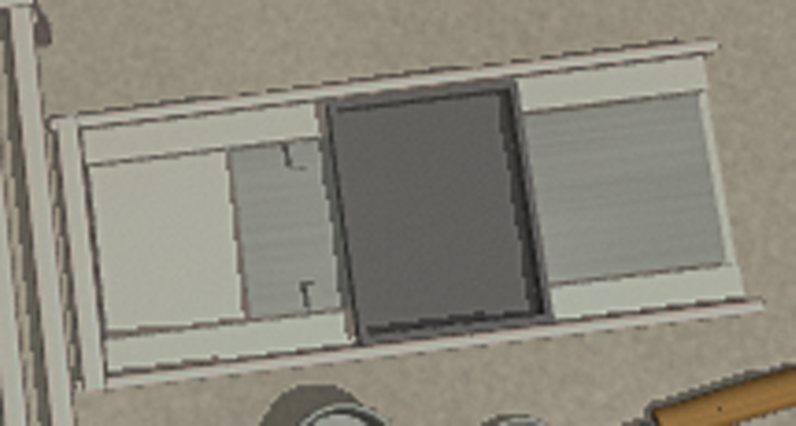

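```bash
python3 - <<'E'
from h import *
Z=lambda a,b:(235+(a-0.0)/3.7,210+b/3.7)
def r(a,b,z): return ray("top",*Z(a,b),z)[:2]
A=[r(230,150,22),r(246,320,22)];B=[r(708,92,22),r(725,265,22)]
print("strip",np.round(A+B,1))
f=(A[0]+A[1])/2;b=(B[0]+B[1])/2;print("len",np.linalg.norm(f-b),np.linalg.norm(A[0]-A[1]),np.linalg.norm(B[0]-B[1]))
Y=(f-b)/np.linalg.norm(f-b); mid=(f+b)/2; O=mid+Y*92.5; X=np.array([Y[1],-Y[0]])
print("Y",Y,"ang",np.degrees(np.arctan2(Y[1],Y[0])),"O",O)
toR=lambda p:np.round([(p-O)@X,(p-O)@Y],1)
for n,a,b_,z in[("tray fl",326,103,52),("fr",518,80,52),("nl",360,343,52),("nr",550,318,52),("tabs",288,150,34),("tab2",305,285,34),("wall",52,118,42),("wall",718,46,42),("w",85,388,42),("w",762,305,42),("stop",78,120,46),("stop",103,385,46)]:
    print(n,toR(r(a,b_,z)))
for n,u,v,z in[("chop",245,175,120),("soap",187,177,170),("bowlA",184,324,142),("bowlB",190,245,142),("cup",327,333,58),("col",376,162,75),("spoonhead",376,335,8)]:
    p=ray("top",u,v,z)[:2];print(n,np.round(p),toR(p))
d=np.load("top0.npz")["d"]
for rr in(-170,):
    q=O+Y*rr;print("strip pt",q)
q=arm.read_state()["ee_rot"]
from scipy.spatial.transform import Rotation as R
print(R.from_quat(q).as_matrix().round(3), "grip",arm.grip_point_offset)
E
```

```text
strip [[ 509.5   44.3]
 [ 418.5   37.6]
 [ 536.7 -215. ]
 [ 444.  -217.7]]
len 258.668817533907 91.25247096929141 92.67861114721796
Y [-0.10183542  0.99480126] ang 95.8448716607199 O [467.76412945   4.30609575]
tray fl [ 61.8 -17.4]
fr [  61.8 -119.2]
nl [-63.4 -18.5]
nr [ -62.  -116.9]
tabs [41.   4.8]
tab2 [-30.9   5. ]
wall [ 72.3 128.4]
wall [  68.2 -228.7]
w [-70.3 125.9]
w [ -68.3 -228.1]
stop [ 69.1 114.3]
stop [-69.6 116.1]
chop [643. 139.] [188.4 115.8]
soap [629. 235.] [184.3 213.2]
bowlA [376. 242.] [-66.6 245.4]
bowlB [512. 234.] [ 67.9 223.9]
cup [351.  -8.] [-117.2   -0.8]
col [ 675. -113.] [ 194.4 -137.4]
spoonhead [ 342. -108.] [-136.6  -98.5]
strip pt [ 485.07615002 -164.81011856]
[[ 0.965 -0.262 -0.   ]
 [-0.262 -0.965 -0.002]
 [ 0.     0.002 -1.   ]] grip 18.700000000000003
```

Request:
drive_tool --pt "0 0 0 -7 0" --pt "0 0 0 -7 0" --pt "0 0 0 -7 0" --pt "0 0 0 0 0"

```text
clock: 0.5
position: [163.5, 602.9, 230.7]
ee_rot: [0.999, 0.051, -0.0, 0.001]
contact_force: [0.3, -0.0, 0.2]
gripper_width: 28.6
```

```bash
python3 - <<'E'
from h import *
from scipy.spatial.transform import Rotation as R
s=arm.read_state();M=R.from_quat(s["ee_rot"]).as_matrix();print(s["clock"],s["position"],s["gripper_width"],M.round(3))
print(M.T@(np.array([485,-165,100])-s["position"]))
E
```

```text
0.5 [163.45926914 602.9047831  230.69132223] 28.58816074491041 [[ 0.995  0.101 -0.   ]
 [ 0.101 -0.995 -0.001]
 [-0.     0.001 -1.   ]]
[242.15900336 796.36499432 131.56075451]
```

Request:
drive_tool --pt "0.0121 0.0398 0 0 0" --pt "0.0121 0.0398 0 0 0" --pt "0.0121 0.0398 0 0 0" --pt "0.0121 0.0398 0 0 0" --pt "0.0121 0.0398 0 0 0" --pt "0.0121 0.0398 0 0 0" --pt "0.0121 0.0398 0 0 0" --pt "0.0121 0.0398 0 0 0" --pt "0.0121 0.0398 0 0 0" --pt "0.0121 0.0398 0 0 0" --pt "0.0121 0.0398 0 0 0" --pt "0.0121 0.0398 0 0 0" --pt "0.0121 0.0398 0 0 0" --pt "0.0121 0.0398 0 0 0" --pt "0.0121 0.0398 0.02 0 0" --pt "0.0121 0.0398 0.02 0 0" --pt "0.0121 0.0398 0.02 0 0" --pt "0.0121 0.0398 0.02 0 0" --pt "0.0121 0.0398 0.02 0 0" --pt "0.0121 0.0398 0.02 0 0"

```text
clock: 2.5
position: [485.5, -165.9, 110.4]
ee_rot: [0.999, 0.049, 0.0, 0.0]
contact_force: [0.4, -0.1, 0.5]
gripper_width: -0.1
```

Request:
drive_tool --pt "0 0 0.02 0 0" --pt "0 0 0.01 0 0" --pt "0 0 0 0 0"

```text
clock: 2.8
position: [483.7, -163.9, 79.8]
ee_rot: [0.999, 0.05, -0.002, -0.0]
contact_force: [0.1, -0.6, 0.4]
gripper_width: -0.0
```

```bash
python3 - <<'E'
from h import *
from scipy.spatial.transform import Rotation as R
s=arm.read_state();M=R.from_quat(s["ee_rot"]).as_matrix();print(s["clock"],s["position"],s["gripper_width"],M.round(3),s["contact_force"])
print(M.T@(np.array([485,-165,22])-s["position"]))
for n in("scene","top"):
    im,d=arm.get_image(n); cv2.imwrite(f"pics/{n}1.png",im)
    c=(im[140:260,160:360] if n=="scene" else im[180:340,235:450]);cv2.imwrite(f"pics/{n}1z.png",cv2.resize(c,None,fx=3.7,fy=3.7,interpolation=cv2.INTER_CUBIC))
E
```

```text
2.8 [ 483.70433664 -163.93643998   79.8441016 ] -0.0258111379296928 [[ 0.995  0.1   -0.004]
 [ 0.1   -0.995  0.   ]
 [-0.004 -0.001 -1.   ]] [ 0.11475573 -0.601378    0.42080459]
[ 1.41384048  1.22727464 57.83809165]
```

View pics/top1z.png

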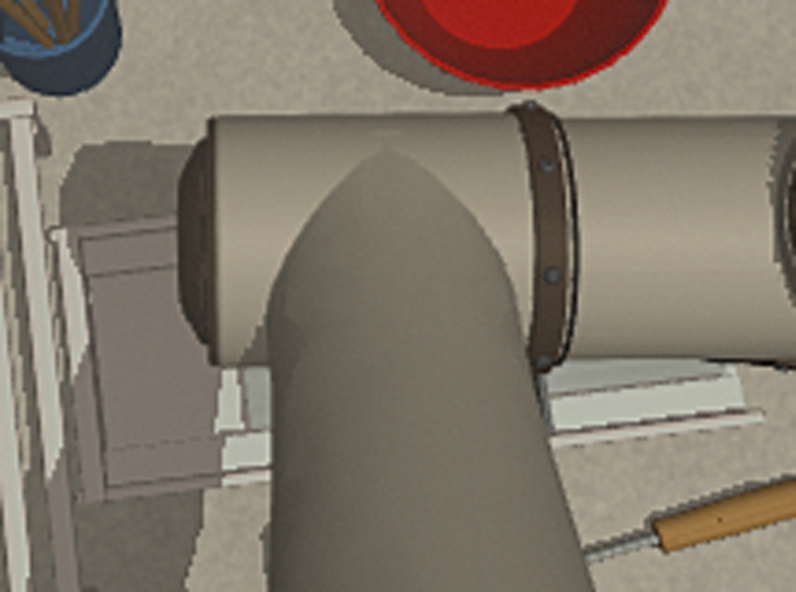

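View pics/scene1z.png

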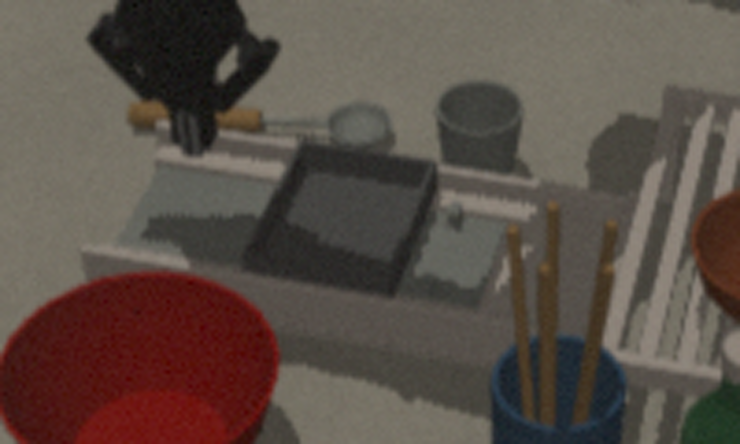

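```bash
python3 - <<'E'
from h import *
print(arm.read_state()["joints"])
E
```

```text
[-7.48937219e-03  3.61249789e-01 -4.62241964e-01  4.21046816e-04
 -7.46537209e-01  1.68045277e+00]
```

Request:
drive_tool --pt "0 0 0 8.2 0" --pt "0 0 0 8.2 0" --pt "0 0 0 8.2 0" --pt "0 0 0 8.2 0" --pt "0 0 0 8.2 0" --pt "0 0 0 8.2 0" --pt "0 0 0 8.2 0" --pt "0 0 0 8.2 0" --pt "0 0 0 8.2 0" --pt "0 0 0 8.2 0" --pt "0 0 0 8.2 0" --pt "0 -0.0015 0.01 0 0" --pt "0 0 0.01 0 0" --pt "0 0 0.01 0 0" --pt "0 0 0.01 0 0" --pt "0 0 0 0 0" --pt "0 0 0 0 0"

```text
clock: 4.6
position: [486.4, -164.0, 40.8]
ee_rot: [0.741, -0.671, -0.0, 0.0]
contact_force: [0.1, 0.5, 0.2]
gripper_width: 0.1
```

```bash
cat >> h.py <<'E'
from scipy.spatial.transform import Rotation as R
def st():
    s=arm.read_state();M=R.from_quat(s["ee_rot"]).as_matrix();p=s["position"]
    O=np.array([467.8,4.3]);Y=np.array([-.1018,.9948]);X=np.array([.9948,.1018])
    print("t",round(s["clock"],2),"rack",np.round([(p[:2]-O)@X,(p[:2]-O)@Y,p[2]],1),"F",s["contact_force"].round(1),"T",s["wrist_torque"].round(2));print(M.round(3))
def pic(k):
    for n in("scene",):
        im,d=arm.get_image(n);c=im[140:260,160:360];cv2.imwrite(f"pics/{n}{k}.png",cv2.resize(c,None,fx=3.7,fy=3.7,interpolation=cv2.INTER_CUBIC))
E
python3 -c "
from h import *
st();pic(2)"
```

```text
t 4.6 rack [   1.4 -169.3   40.8] F [0.1 0.5 0.2] T [0.01 0.01 0.05]
[[ 0.099 -0.995 -0.001]
 [-0.995 -0.099 -0.   ]
 [ 0.     0.001 -1.   ]]
```

View pics/scene2.png

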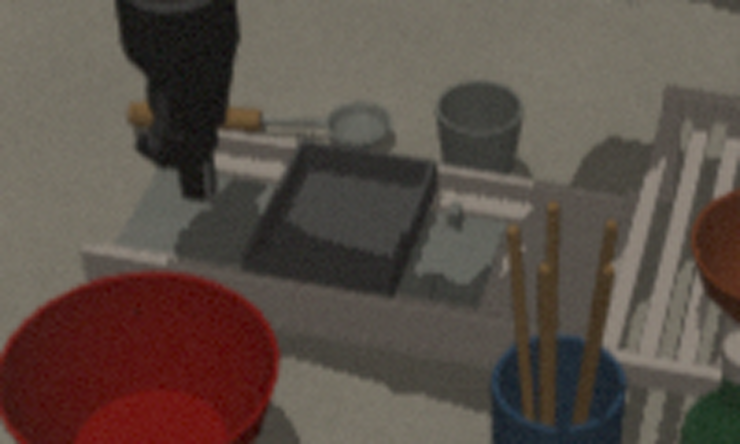

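The closed fingers, with their tip at about (200,195) in the crop, stand over the strip and clear of the tray's rear edge at about (260,215). Next I press down.

Request:
drive_tool --pt "0 0 0.006 0 0" --pt "0 0 0.006 0 0" --pt "0 0 0.006 0 0" --pt "0 0 0.004 0 0" --pt "0 0 0.003 0 0" --pt "0 0 0 0 0" --pt "0 0 0 0 0"

```text
clock: 5.35
position: [486.5, -164.0, 16.4]
ee_rot: [0.741, -0.672, -0.0, 0.0]
contact_force: [-1.5, -0.3, 3.8]
gripper_width: 0.0
```

Request:
drive_tool --pt "0 0 0.002 0 0" --pt "0 0 0.002 0 0" --pt "0 0 0 0 0" --pt "0 0 0 0 0"

```text
clock: 5.75
position: [486.6, -164.0, 12.4]
ee_rot: [0.741, -0.672, -0.0, 0.0]
contact_force: [-1.0, 0.3, 5.0]
gripper_width: 0.1
```

Request:
drive_tool --pt "0 0 0.002 0 0" --pt "0 0 0.0015 0 0" --pt "0 0 0 0 0" --pt "0 0 0 0 0"

```text
clock: 6.15
position: [486.6, -164.0, 9.8]
ee_rot: [0.741, -0.671, 0.0, 0.0]
contact_force: [-3.4, 1.5, 11.8]
gripper_width: 0.3
```

Request:
drive_tool --pt "0 0 0.0005 0 0" --pt "-0.003 0 0 0 0" --pt "-0.005 0 0 0 0" --pt "-0.006 0.0005 0 0 0" --pt "-0.006 0.0005 0 0 0" --pt "-0.006 0 0 0 0" --pt "-0.004 0 0 0 0" --pt "-0.003 0 0 0 0"

```text
clock: 6.95
position: [485.1, -132.1, 9.9]
ee_rot: [0.742, -0.671, 0.003, -0.001]
contact_force: [0.7, -5.9, 9.5]
gripper_width: 0.1
```

```bash
python3 -c "
from h import *
st()"
```

```text
t 6.95 rack [   3.3 -137.4    9.9] F [ 0.7 -5.9  9.5] T [-1.86 -0.16 -0.05]
[[ 0.1   -0.995  0.006]
 [-0.995 -0.1   -0.001]
 [ 0.002 -0.006 -1.   ]]
```

Request:
drive_tool --pt "-0.004 0.001 0 0 0" --pt "-0.004 0.001 0 0 0" --pt "-0.004 0.001 0 0 0" --pt "-0.004 0 0 0 0" --pt "-0.004 0 0 0 0" --pt "-0.004 0 0 0 0" --pt "-0.004 0 0 0 0" --pt "0 0 0 0 0"

```text
clock: 7.75
position: [479.4, -104.2, 9.9]
ee_rot: [0.742, -0.671, 0.002, -0.002]
contact_force: [0.7, -4.7, 9.9]
gripper_width: -0.2
```

```bash
python3 -c "
from h import *
st();pic(3)"
```

```text
t 7.75 rack [   0.5 -109.1    9.9] F [ 0.7 -4.7  9.9] T [-1.35 -0.19 -0.01]
[[ 0.1   -0.995  0.006]
 [-0.995 -0.1   -0.001]
 [ 0.002 -0.006 -1.   ]]
```

View pics/scene3.png

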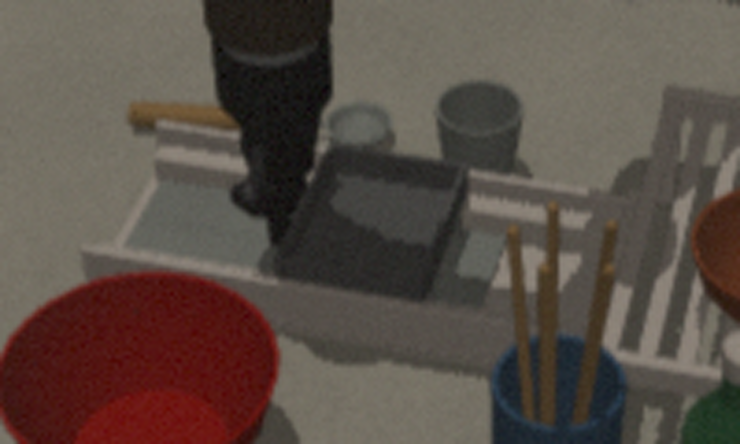

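The tray is sliding straight ahead of the fingers, with its front edge at about (455,235), and the strip is bottomed. I keep pushing.

Request:
drive_tool --pt "-0.005 0 0 0 0" --pt "-0.006 0 0 0 0" --pt "-0.006 0 0 0 0" --pt "-0.006 0 0 0 0" --pt "-0.006 0 0 0 0" --pt "-0.006 0 0 0 0" --pt "-0.006 0 0 0 0" --pt "-0.005 0 0 0 0"

```text
clock: 8.6
position: [474.5, -58.7, 9.9]
ee_rot: [0.742, -0.671, 0.002, -0.001]
contact_force: [0.9, -9.5, 11.1]
gripper_width: -0.1
```

```bash
python3 -c "
from h import *
st()"
```

```text
t 8.6 rack [  0.3 -63.3   9.9] F [ 0.9 -9.5 11.1] T [-2.71 -0.28 -0.05]
[[ 0.1   -0.995  0.005]
 [-0.995 -0.1   -0.001]
 [ 0.002 -0.005 -1.   ]]
```

Request:
drive_tool --pt "-0.005 0 0 0 0" --pt "-0.006 0 0 0 0" --pt "-0.006 0 0 0 0" --pt "-0.006 0 0 0 0" --pt "-0.006 0 0 0 0" --pt "-0.006 0 0 0 0" --pt "-0.006 0 0 0 0" --pt "-0.005 0 0 0 0"

```text
clock: 9.4
position: [469.6, -12.9, 9.9]
ee_rot: [0.741, -0.671, 0.002, -0.001]
contact_force: [1.9, -9.6, 12.8]
gripper_width: 0.3
```

```bash
python3 -c "
from h import *
st();pic(4)"
```

```text
t 9.4 rack [  0.1 -17.3   9.9] F [ 1.9 -9.6 12.8] T [-3.04 -0.41  0.02]
[[ 0.1   -0.995  0.004]
 [-0.995 -0.1   -0.001]
 [ 0.001 -0.004 -1.   ]]
```

View pics/scene4.png

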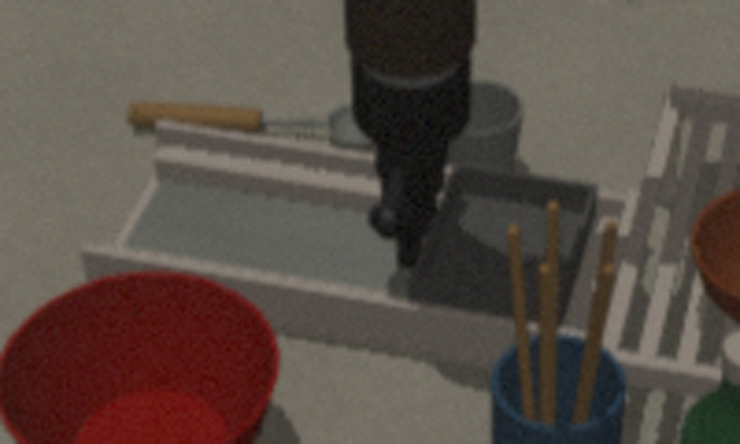

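Request:
drive_tool --pt "-0.004 0 0 0 0" --pt "-0.004 0 0 0 0" --pt "-0.003 0 0 0 0" --pt "-0.003 0 0 0 0" --pt "0 0 0 0 0"

```text
clock: 9.95
position: [468.1, 1.1, 9.9]
ee_rot: [0.741, -0.671, 0.002, -0.001]
contact_force: [0.9, -7.3, 13.8]
gripper_width: -0.2
```

Request:
drive_tool --pt "-0.002 0 0 0 0" --pt "-0.001 0 0 0 0" --pt "0 0 0 0 0"

```text
clock: 10.25
position: [467.8, 3.9, 9.9]
ee_rot: [0.741, -0.671, 0.002, -0.001]
contact_force: [0.8, -9.8, 12.8]
gripper_width: -0.3
```

```bash
python3 -c "
from h import *
st();pic(5)"
```

```text
t 10.25 rack [-0.1 -0.4  9.9] F [ 0.8 -9.8 12.8] T [-2.65 -0.3  -0.03]
[[ 0.099 -0.995  0.003]
 [-0.995 -0.099 -0.001]
 [ 0.001 -0.003 -1.   ]]
```

View pics/scene5.png

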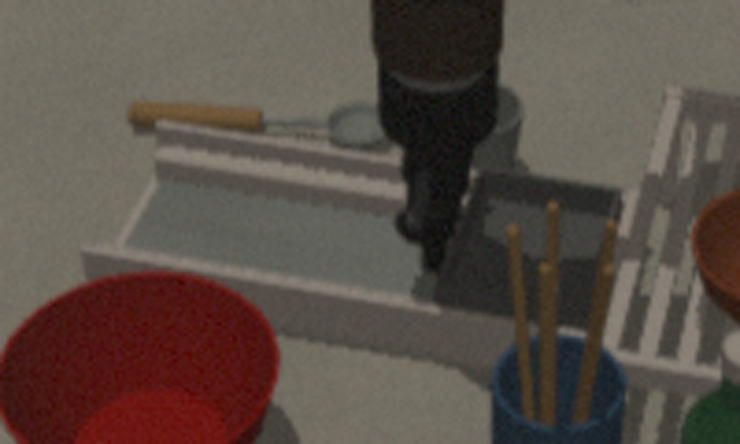

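Request:
drive_tool --pt "-0.001 0 0 0 0" --pt "-0.001 0 0 0 0" --pt "0 0 0 0 0"

```text
clock: 10.6
position: [467.6, 5.8, 9.9]
ee_rot: [0.741, -0.671, 0.002, -0.001]
contact_force: [0.8, -10.7, 14.0]
gripper_width: -0.3
```

Request:
drive_tool --pt "-0.001 0 0 0 0" --pt "-0.001 0 0 0 0" --pt "0 0 0 0 0"

```text
clock: 10.9
position: [467.4, 7.4, 9.9]
ee_rot: [0.741, -0.671, 0.002, -0.001]
contact_force: [1.9, -11.2, 13.9]
gripper_width: 0.0
```

Request:
drive_tool --pt "-0.001 0 0 0 0" --pt "-0.001 0 0 0 0" --pt "0 0 0 0 0"

```text
clock: 11.2
position: [467.2, 8.1, 9.9]
ee_rot: [0.741, -0.671, 0.002, -0.0]
contact_force: [4.3, -21.0, 13.4]
gripper_width: -0.5
```

```bash
python3 -c "
from h import *
st();im,d=arm.get_image('top');cv2.imwrite('pics/top6.png',cv2.resize(im[190:330,210:390],None,fx=4,fy=4,interpolation=cv2.INTER_CUBIC))
pic(6)"
```

```text
t 11.2 rack [-0.2  3.9  9.9] F [  4.3 -21.   13.4] T [-5.5  -1.33 -0.05]
[[ 0.099 -0.995  0.003]
 [-0.995 -0.099 -0.002]
 [ 0.003 -0.003 -1.   ]]
```

View pics/top6.png

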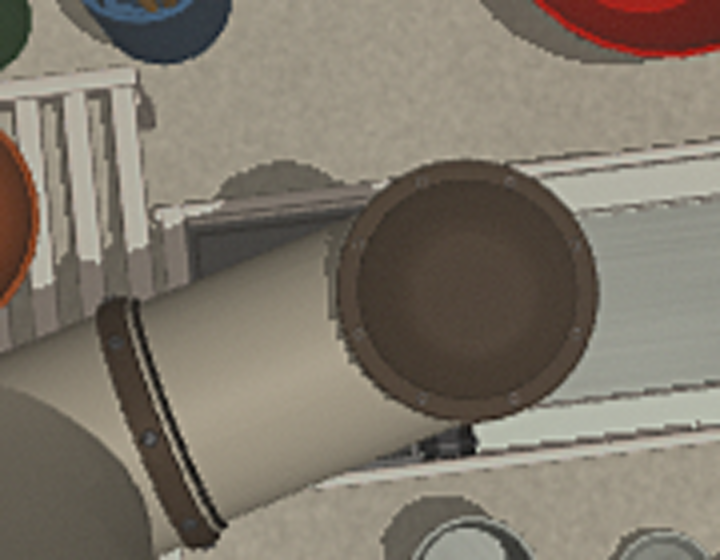

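View pics/scene6.png

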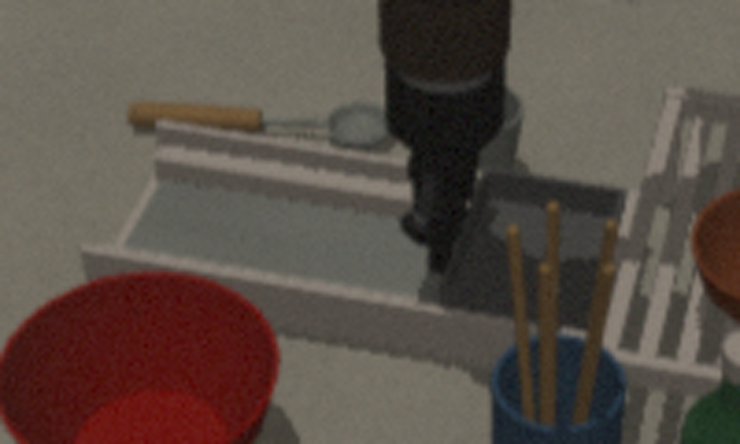

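At the stop: the push force jumped from 11 to 21 N, and in the top view the tray's front edge meets the stop at about (190,260). I back off slightly with the strip still pressed, then lift.

Request:
drive_tool --pt "0.003 0 0 0 0" --pt "0.003 0 0 0 0" --pt "0.002 0 0 0 0" --pt "0 0 0 0 0"

```text
clock: 11.7
position: [468.7, 4.3, 9.9]
ee_rot: [0.741, -0.671, 0.001, -0.003]
contact_force: [-2.2, 4.8, 13.9]
gripper_width: -0.2
```

```bash
python3 -c "
from h import *
st();im,d=arm.get_image('top');cv2.imwrite('pics/top7.png',cv2.resize(im[190:330,210:390],None,fx=4,fy=4,interpolation=cv2.INTER_CUBIC))
pic(7)"
```

```text
t 11.7 rack [ 0.9 -0.1  9.9] F [-2.2  4.8 13.9] T [1.59 0.7  0.02]
[[ 0.099 -0.995  0.006]
 [-0.995 -0.099  0.002]
 [-0.002 -0.006 -1.   ]]
```

View pics/scene7.png

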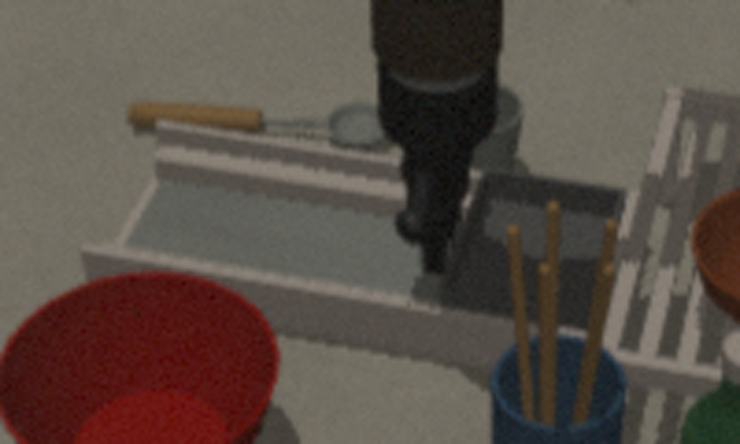

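The fingers have come away and the tray has stayed, with its front still at about (625,190). Now I lift.

Request:
drive_tool --pt "0 0 -0.003 0 0" --pt "0 0 -0.004 0 0" --pt "0 0 -0.006 0 0" --pt "0 0 -0.01 0 0" --pt "0 0 -0.02 0 0" --pt "0 0 -0.03 0 0" --pt "0 0 -0.04 0 0" --pt "0 0 -0.04 0 0" --pt "0 0 -0.04 0 0" --pt "0.02 0 -0.02 0 0" --pt "0.04 0 0 0 0" --pt "0.04 0 0 0 0" --pt "0.04 0 0 0 0" --pt "0.04 0 0 0 0" --pt "0.04 0 0 0 0" --pt "0.02 0 0 0 0" --pt "0 0 0 0 0" --pt "0 0 0 0 0"

```text
clock: 13.6
position: [488.5, -236.1, 220.7]
ee_rot: [0.74, -0.672, -0.001, 0.0]
contact_force: [-0.4, -1.1, 0.5]
gripper_width: 0.5
```

```bash
python3 -c "
from h import *
st();im,d=arm.get_image('top');cv2.imwrite('pics/top8.png',cv2.resize(im[190:330,210:390],None,fx=4,fy=4,interpolation=cv2.INTER_CUBIC))
cv2.imwrite('pics/top8f.png',im)
pic(8)"
```

```text
t 13.6 rack [  -3.9 -241.2  220.7] F [-0.4 -1.1  0.5] T [ 0.07 -0.04  0.03]
[[ 0.096 -0.995 -0.002]
 [-0.995 -0.096  0.001]
 [-0.001  0.002 -1.   ]]
```

View pics/top8.png

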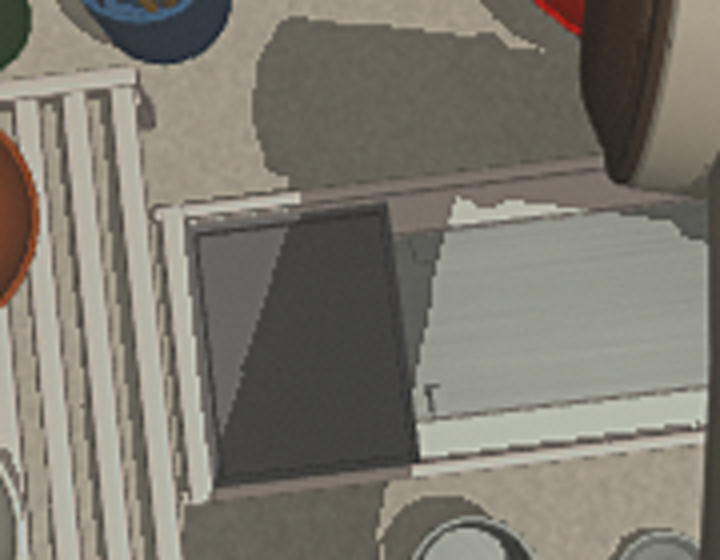

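View pics/scene8.png

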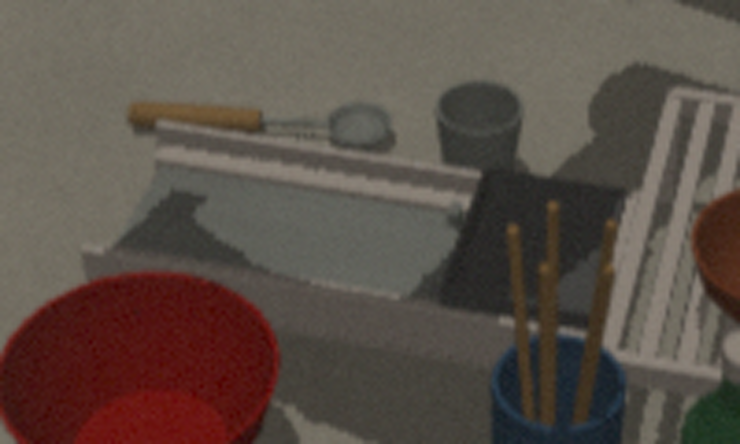

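View pics/top8f.png

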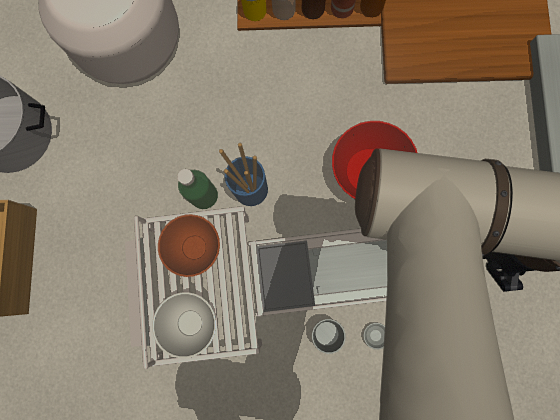

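The tray is against the stop, and both tabs show behind its rear edge at about (415,245) and (430,395) in the top crop. I check the numbers before handing in.

```bash
python3 - <<'E'
from h import *
O=np.array([467.8,4.3]);Y=np.array([-.1018,.9948]);X=np.array([.9948,.1018])
for n,a,b,z in[("front far",190,230,52),("front near",215,482,52),("rear far",388,206,52),("rear near",420,460,52),("tab near",432,388,34),("tab far",415,245,34)]:
    p=ray("top",210+a/4,190+b/4,z)[:2]-O;print(n,np.round([p@X,p@Y],1))
im,d=arm.get_image("top");p=arm.camera_params("top");T=np.array(p["world_to_cam"]);K=np.array(p["K"])
def zat(dd,a,b,w=2):
    u,v=int(210+a/4),int(190+b/4);q=dd[v-w:v+w+1,u-w:u+w+1];D=np.median(q)
    c=np.array([(u-K[0,2])/K[0,0]*D,-(v-K[1,2])/K[1,1]*D,-D]);return (T[:3,:3].T@(c-T[:3,3]))[2]
print("strip z",zat(d,560,310),zat(d,480,320),"runner",zat(d,560,415,1),"tray floor",zat(d,290,360))
d0=np.load("top0.npz")["d"];print("before: strip", zat(d0,770,280))
print("tab top z",[max(zat(d,x,y,0) for x in range(a-12,a+13,4) for y in range(b-12,b+13,4)) for a,b in((432,392),)])
E
```

```text
front far [ 58.2 112.2]
front near [-63.  113.1]
rear far [58.4 14.7]
rear near [-63.9  14.8]
tab near [-31.    3.9]
tab far [39.3  3.2]
strip z 23.078103980122787 22.770149597230677 runner 27.01470741935848 tray floor 30.02378427560599
before: strip 22.62711396022071
tab top z [np.float64(944.3559083259898)]
```

The strip is back up at z ≈ 23 mm, the same as before the press. The tray spans y ≈ 14 to 113, so its centre is at about 64, which is home. Handing in.

```bash
python3 -c "
from h import *
st();print(arm.job_done())"
```

```text
t 13.75 rack [  -3.  -240.3  221.3] F [ 0.8 -0.2  0.2] T [-0.02 -0.   -0.01]
[[ 0.099 -0.995 -0.001]
 [-0.995 -0.099  0.   ]
 [-0.     0.001 -1.   ]]
the job is handed in; nothing more can be done
None
```

The tray is home and the catch has sprung up behind it. I handed the job in at 13.75 s.

- **What I did:** I shut the fingers and pressed the strip right down. The fingertip stayed at z ≈ 9.9 mm the whole way, with about 10–14 N down. I slid the tray over the tabs to the end stop, where the push force jumped from 11 to 21 N. Then I backed off about 4 mm with the strip still pressed, lifted straight up and moved the hand clear.
- **Tray:** In the last camera check it spanned rack y ≈ 14 to 113 mm, so its centre is at about 64 mm. That is at the top of the 54–64 mm home range, because the tray rests against the stop.
- **Catch:** The strip is back at z ≈ 23 mm, as it was before the press. Both tabs show behind the tray's rear edge.
- **Other things:** The hand was clear with no contact force. In the last pictures the bowls, cup, chopsticks, colander, spoon and bottle looked to be where they started. The arm hid part of the colander and spoon from above, but both showed in the side view. I did not measure their positions afterwards.
- **Failed check:** The direct depth reading of the tab-top height gave a useless value (944 mm), so that the tabs are up rests on the strip height and the pictures.

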